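# Walk a heavy blank home and wind the capstan clamp tight

### The job

Push the heavy aluminium blank along the fixture board until its front end is home against the dark steel end stop, without lifting it; it walks straight when its two rear corners are nudged in turn. Then wind the five-spoked capstan counter-clockwise (seen from above), pushing spoke after spoke, until the jaw grips the blank squarely and firmly against the wooden fence; stop when the push on a spoke has risen to about 10 N rather than crushing the blank, and let go. Move the jaw only by the capstan, and leave the hex key, caliper, try square and label roll where they lie.

Things in the scene. Friction and masses are not known exactly. Their poses are not given: they have to be found in the camera images.
- board: Plywood fixture board fixed to the table, 300 (x) by 370 (y) by 12 mm. Origin: on the table, 15 mm nearer the robot than the board's middle; x runs along the fence away from the robot, y left, z up. Left: wooden fence, 40 mm high, face at y = 150 mm, x from -40 to 125. Far end: dark steel end stop, 40 mm high, face at x = 105 mm, y from 40 to 150. Right: the capstan on a grey housing.
- home_corner (a point): Point on the board's top (12 mm above the table) where the faces of fence and end stop meet; axes as the board's. The blank is home with its middle at x = -60 mm and y = -30 mm of this frame.
- bridge_cap (a point): Top of the bearing cap over the hub, 114 mm above the table; axes as the board's. The grey bridge under it, 18 mm wide, 100 to 109 mm up, runs along x over the hub between posts at x = -126 and +126 mm. Spokes pass under it, a finger cannot (keep its middle 48 mm off in y): it must lift off and take another spoke. On the hub's right (-y) counter-clockwise means pushing away from the robot.
- blank: Sawn aluminium blank, a flat-bottomed bar 120 mm (x) by 60 mm (y) by 36 mm high, 0.55 to 0.9 kg (2 to 9 N to push), with two small dark centre holes on top. Origin: centre of its underside; x along its length, away from the robot. It starts on the board between fence and jaw, askew, about 45 to 70 mm short of the end stop.
- clamp_jaw: Dark steel sliding jaw, 75 mm (x) by 18 mm, top 39 mm above the board, facing the fence from the right, with a toothed rack behind it. Origin: middle of its gripping face, at the board's top. It slides to +y of the board, 11 mm for each radian of the capstan; its face is 115 mm from the fence at capstan angle 0. Over 120 N of grip crushes the blank.
- capstan (a joint): Capstan angle, rad; grows counter-clockwise from above, which closes the jaw. Starts at 0 to 1.2; the blank is gripped near 5; limit 6.4. Friction of 0.25 N m holds it wherever it is left, also tight: turning freely takes 3 to 4 N at 80 mm radius; then the push rises within some 0.1 rad, 7 N for each 50 N of grip. About 10 N on the spoke is right; after letting go 15 to 25 N of grip stays.
- capstan_hub (a point): On the capstan's axis at the height of the spokes' middle, 85 mm above the table; turns with the capstan. Its x axis lies along one of five equal level spokes, 72 degrees apart: steel bars 12 mm thick, free from the hub (radius 46 mm, 70 to 97 mm above the table) out to black balls, 22 mm, centred 101 mm from the axis. Push at 75 to 80 mm radius.
- hex_key: Bystander: dark L-shaped hex key, 38 by 104 by 9 mm, on the board's near part between the blank and the capstan's near post. Origin: centre of its underside. Leave it.
- caliper: Bystander: caliper with dark display, 80 by 200 by 14 mm, on the table left of the board. Origin: centre of its underside. Leave it.
- try_square: Bystander: try square with wooden stock and steel blade, 210 by 141 by 20 mm, at the near left. Origin: centre of its underside. Leave it.
- label_roll: Bystander: white roll, 73 mm across and 50 mm high, standing right of the board. Origin: centre of its underside. Leave it.
Not all that is in view belongs to the job. Of the things that look like the blank, the smaller one is meant.

How it is judged:
By the outcome, as a careful person would: the job done as asked, in the order asked, and still so for the second after the job is handed in, with the robot touching nothing.
It also fails if it takes over 72 s, if anything falls off the work surface, if the arm or the gripper's body presses on something with over 40 N, if the wrist force passes 120 N, or if a joint passes its speed limit or range.

### The arm

A 6-joint arm with a two-finger parallel gripper is mounted at the origin on a cart in front of the work surface, level with it; the furniture and walls round the work are solid. World frame = base frame: x ahead of the robot, y to its left, z up, the work surface at z = 0. Lengths are in m, angles in rad, forces in N, time in s.
With the tool pointing down it reaches from about 0.3 to 0.95 m from the base axis. Payload 3.1 kg.
Tool frame: the origin (TCP) lies at the very end of the fingers, on their centre line; the grasp point (between the pads) lies 19 mm behind it (bot.hold_point_z is the distance from the TCP to the grasp point, in m); z points along the fingers, y is the line along which they close (so a half turn about z gives the same grasp; the last joint's range is limited). The gripper opens to 85 mm and grips with 20 to 120 N. Pads are 22 mm wide; open, the fingers measure 114 mm over their backs; the gripper's body (76 mm by 85 mm) begins 54 mm behind the grasp point. The pads swing forward as they close: fully open they stand 13 mm farther back than shut.
Start: joints at [-1.264, 0.308, 1.634, -0, 1.2, -0.07], TCP at [0.23, -0.581, 0.198] pointing down, gripper open.
Joint ranges: [-3.06, 3.06], [-0.79, 1.96], [0.05, 2.63], [-1.19, 4.34], [0.05, 2.64], [-2.94, 2.94]. Speed limits (rad/s): [2.79, 2.79, 3.14, 3.14, 3.14, 3.14].

### API

Orientations are given as a unit quaternion [w, x, y, z].
In Python, from station import bot gives the robot as it stands.
- The arm moves only by the shell command python3 -m pendant 'ROWS' [FORCE]. ROWS is JSON, one flat list of numbers, 5 for each row, row after row: the closure, from 0 (fully open) to 1 (shut), then the shift along the world's x, y, z in units of 25 mm (1.0 is 25 mm), then the turn about the world's z in units of 6 degrees (1.0 is 6 degrees). In form: [hand, dx, dy, dz, roll, hand, dx, dy, dz, roll, ...]. A call has exactly 8 rows; each row shifts and turns the commanded pose from where the row before left it; what a row does not reach is not made up. A row lasts 1/8 s, in which the tool goes at most 62.5 mm and 10.7 degrees, less where a joint would pass 70% of its speed; a pose out of reach is approached as far as the arm can. A call is refused whole if a number of a shift passes 1 or a number of a turn 1, either way. A call with a gripper value outside its range is refused whole. The fingers move at their own pace and stop on an object; FORCE is the grip in N (left out, the last holds). Time passes only in rows, so rows that do not move let the fingers close, or fill a call up. It gives the time, the measured TCP pose, the force, the opening and the grip force at its end, in the units of the state.
- bot.get_state(): the state, without advancing time (a new reading comes with each control period).
- bot.get_image(name): name is "side" or "top"; returns a dict with "frame" (384x512x3 uint8, red, green, blue), "vertical_fov" (degrees; the focal length in pixels is half the picture's height over the tangent of half this angle, whatever the lens; pixels are square), "cx", "cy" (the principal point, pixels), "R" (3x3) and "t" (3): a world point X has camera coordinates R X + t. Camera axes: x right, y down, z forward; pixel columns grow to the right and rows downward; lengths in m; the calibration is good to about 2 mm. A picture is of the moment at which its call begins. There is no depth.
- bot.close_job(): hands the job in; it is judged then, once.
The state is a dict: "clock": time; "joints": joint angles; "qd": joint speeds; "joint_efforts": joint torques, N m; "ee_pos": TCP position; "ee_rot": TCP orientation; "wrist_force": force on the tool from outside, world axes, zero at the start; "moment": the same for the moment, N m; "gripper_width": opening from 0.0 (shut) to 1.0 (fully open); "finger_force": force on a finger pad.
Only numpy, scipy, OpenCV 4.12 (cv2) and the standard library are available. Lean on these libraries where they do the work, as an engineer would, in place of code of your own. Each camera call takes 0.05 s, during which the arm holds its last target. There are 200 camera calls.

## Working session

There is one attempt and no reset: what is moved stays moved. The work goes in short steps, Python scripts to look and compute and a shell command to move; the robot and the scene stay as the last step left them, time stands still between calls to the robot, and variables do not carry over. Pictures are saved under pics/ and viewed, at most 10 in all, crops included, and the job is handed in when it is done.

```bash
mkdir -p pics
cat > h.py <<'E'
import numpy as np, cv2
from station import bot
def cam(n):
    c=bot.get_image(n); c['f']=c['frame'].shape[0]/2/np.tan(np.radians(c['vertical_fov'])/2); c['R']=np.array(c['R']); c['t']=np.array(c['t']); return c
def ray(c,u,v,z):
    d=c['R'].T@np.array([(u-c['cx'])/c['f'],(v-c['cy'])/c['f'],1]); o=-c['R'].T@c['t']
    return o+d*(z-o[2])/d[2]
def proj(c,X):
    p=c['R']@np.array(X)+c['t']; return c['f']*p[0]/p[2]+c['cx'],c['f']*p[1]/p[2]+c['cy']
def save(c,name,s=1.5,crop=None):
    f=c['frame'][:,:,::-1]
    if crop: f=f[crop[1]:crop[3],crop[0]:crop[2]]
    cv2.imwrite('pics/'+name+'.png',cv2.resize(f,None,fx=s,fy=s,interpolation=cv2.INTER_CUBIC))
E
python3 - <<'E'
from h import *
import pickle
for n in('top','side'):
    c=cam(n); save(c,n+'0'); pickle.dump(c,open(n+'0.pkl','wb')); print(n,c['f'],c['cx'],c['cy'],-c['R'].T@c['t'],c['R'].round(3).tolist())
print(bot.get_state())
E
```

```text
top 352.94471867919606 256.2857500700187 195.86612785050983 [0.32561989 0.02523905 1.19425829] [[-0.004, -1.0, 0.003], [-0.974, 0.003, -0.225], [0.225, -0.004, -0.974]]
side 354.490295836053 249.97542546689394 186.6184095644761 [0.53035721 0.88305712 0.72992473] [[-0.999, -0.034, 0.007], [-0.026, 0.601, -0.799], [0.023, -0.798, -0.602]]
{'clock': 0.1, 'joints': array([-1.26371538e+00,  3.08948273e-01,  1.63506260e+00,  4.38383758e-08,
        1.19968566e+00, -6.96765461e-02]), 'qd': array([ 0.0003404 , -0.00197727, -0.00387373, -0.0006334 ,  0.00046757,
       -0.00135537]), 'joint_efforts': array([ 1.13226777e-04, -4.16406012e+01, -2.77644628e+01, -5.14570547e-05,
        4.05105238e-03, -1.60580652e-05]), 'ee_pos': array([ 0.2296837 , -0.58039095,  0.19704149]), 'ee_rot': array([-1.04453685e-03,  9.82308591e-01,  1.87266458e-01, -1.24553903e-04]), 'wrist_force': array([-1.03397205,  0.23473951, -0.91823844]), 'moment': array([-0.03900096,  0.01417615, -0.02420921]), 'finger_force': 0.0, 'gripper_width': 1.0011117200420427}
```

View pics/top0.png

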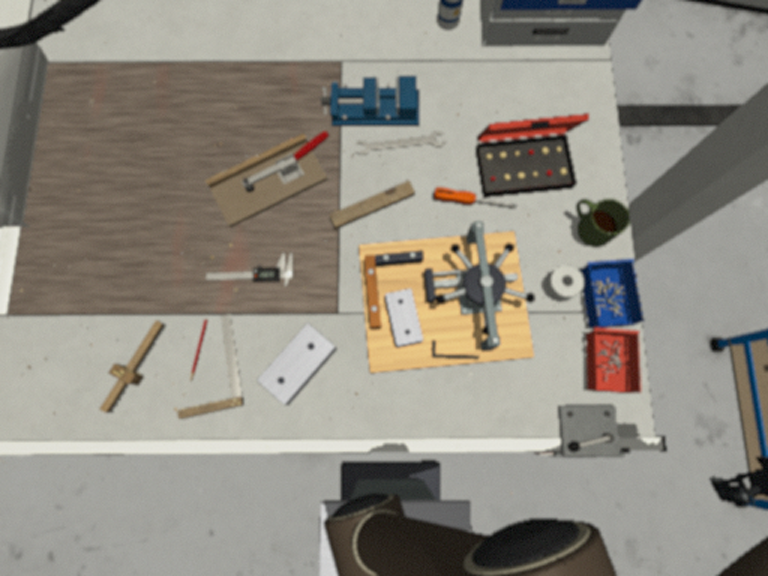

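View pics/side0.png

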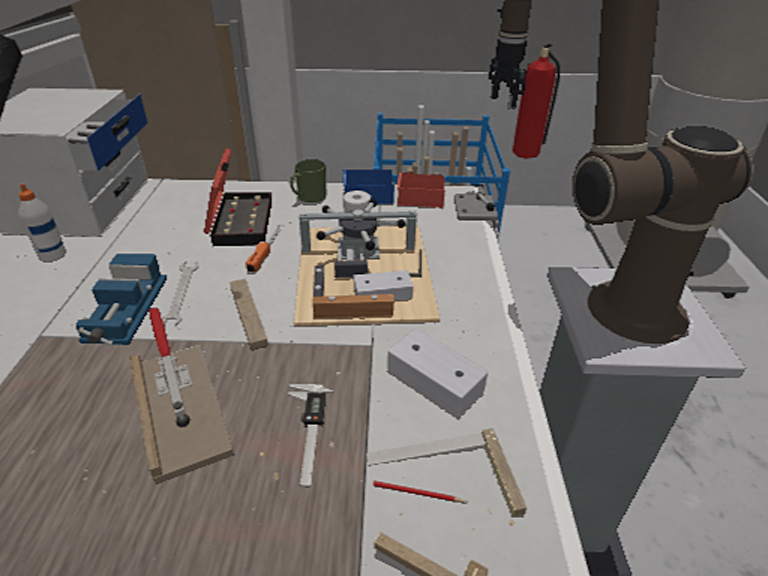

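The top view shows the board at about (360-533, 232-371) in 1.5x pixels, the blank at (404,318), the capstan at (486,282), and the hex key at (455,350). The larger decoy block at (297,363) is off the board.

Run:
```python
from h import *
import pickle
c=pickle.load(open('top0.pkl','rb'))
save(c,'crop0',6,(235,145,365,245))
hsv=cv2.cvtColor(c['frame'],cv2.COLOR_RGB2HSV)
m=cv2.inRange(hsv,(12,60,120),(28,255,255)); m[:, :232]=0;m[:,370:]=0;m[:145]=0;m[255:]=0
k=max(cv2.findContours(m,0,2)[0],key=cv2.contourArea)
h=cv2.convexHull(k); q=cv2.approxPolyDP(h,4,True)[:,0]
print('board',q.tolist()); P=[ray(c,u,v,.012)for u,v in q]; print(np.round(P,4).tolist())
r=cv2.minAreaRect(np.array([[p[0],p[1]] for p in [ray(c,u,v,.012) for u,v in h[:,0]]],np.float32)*1000); print(r)
m=cv2.inRange(hsv,(0,0,150),(180,45,255)); m[:, :250]=0;m[:,290:]=0;m[:188]=0;m[235:]=0
for k in cv2.findContours(m,0,2)[0]:
    if cv2.contourArea(k)>100:
        P=np.array([ray(c,u,v,.048)[:2] for u,v in k[:,0]],np.float32)*1000; print('blank',cv2.minAreaRect(P),k.min(0),k.max(0))
```

```text
board [[350, 199], [354, 238], [247, 248], [239, 164], [307, 157]]
[[0.5869, -0.3009, 0.012], [0.4531, -0.3058, 0.012], [0.4212, 0.0524, 0.012], [0.7141, 0.081, 0.012], [0.7392, -0.1587, 0.012]]
((586.1728515625, -114.82135009765625), (300.6575622558594, 370.8376159667969), 5.147208213806152)
blank ((538.90625, -20.079185485839844), (121.03164672851562, 60.04710006713867), 12.049408912658691) [[257 193]] [[281 230]]
```

View pics/crop0.png

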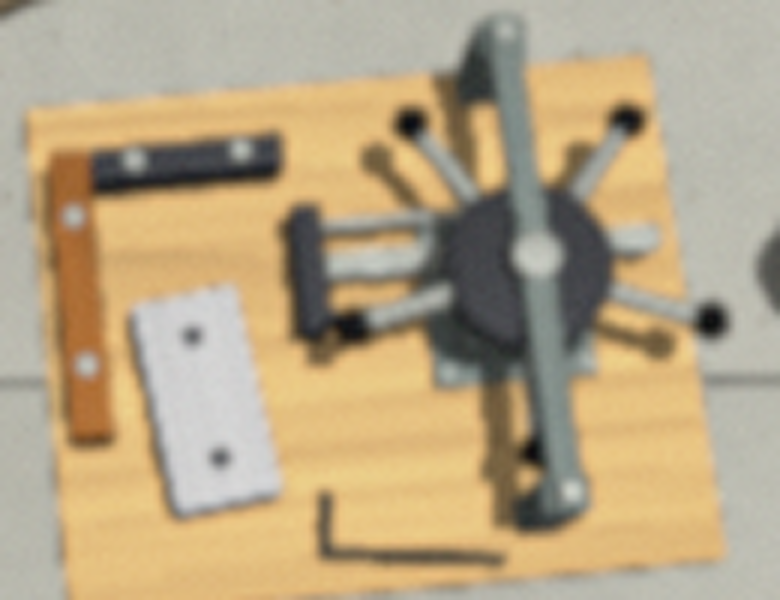

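```bash
cat >> h.py <<'E'
th=np.radians(5.15); EX=np.array([np.cos(th),np.sin(th)]); EY=np.array([-EX[1],EX[0]])
O=np.array([.5862,-.1148])-.015*EX
def tob(p): d=np.array(p)[:2]-O; return np.array([d@EX,d@EY])*1000
def tow(b): return O+(b[0]*EX+b[1]*EY)/1000
def say():
    s=bot.get_state(); q=s['ee_rot']; print('t',round(s['clock'],2),'tcp',s['ee_pos'].round(4),'board',tob(s['ee_pos']).round(1),'yaw',round(np.degrees(2*np.arctan2(q[2],q[1])),1),'F',s['wrist_force'].round(1),'w',round(s['gripper_width'],2))
E
python3 - <<'E'
from h import *
import pickle
c=pickle.load(open('top0.pkl','rb'))
f=lambda a,z:tob(ray(c,235+a[0]/6,145+a[1]/6,z))
cap=f((538,254),.114); print('cap',cap)
for b in [(410,122),(627,120),(711,320),(352,325),(535,450)]:
    p=f(b,.085)-cap; print('ball',p.round(1),np.hypot(*p).round(1),np.degrees(np.arctan2(p[1],p[0])).round(1))
print('fence face ends',f((92,155),.052),f((112,440),.052),'stop face',f((98,190),.052),f((280,172),.052))
print('jaw face',f((290,210),.051),f((303,338),.051))
print('blank',tob([.5389,-.0201]),[f(a,.048).round(1) for a in[(130,312),(235,287),(283,492),(180,517)]])
print('holes',f((193,336),.048),f((221,458),.048))
print('key',f((325,492),.02),f((325,555),.02),f((503,558),.02))
r=tob([.5389,-.0201]); a=np.radians(6.9)
for d in(-75,-100): print('behind',tow(r+d*np.array([np.cos(a),np.sin(a)])),tow(r+np.array([d,-7])))
print('tgt',tow([45-60-11,120]))
E
```

```text
cap [ 23.91344838 -81.39109343]
ball [87.6 53.2] 102.4 31.3
ball [ 77.6 -65.7] 101.7 -40.2
ball [-38.1 -94.1] 101.5 -112.0
ball [-22.8  98.3] 100.9 103.1
ball [-99.2   9.7] 99.7 174.4
fence face ends [118.99928113 146.77296101] [-43.61521164 150.51190349] stop face [ 98.2926986  145.26658881] [99.25530473 42.49035861]
jaw face [76.9890994  39.24389749] [ 3.44345859 40.23062827]
blank [-23.6084543   98.56351889] [array([ 27.7, 133.9]), array([36.5, 74.4]), array([-80.2,  60.4]), array([-88.5, 117.6])]
holes [ 10.86422309 100.44460687] [-58.42295587  92.07542428]
key [-78.64868788  34.55456997] [-113.54304312   38.58213921] [-124.41559214  -59.45631268]
behind [ 0.46555257 -0.03575739] [ 0.46483111 -0.033804  ]
behind [ 0.44110342 -0.04097652] [ 0.43993203 -0.03604809]
tgt [0.5345939  0.00103527]
```

```bash
R="python3 -m pendant"
python3 -m pendant '[0.6,0.4,0.9,0,-0.125, 0.6,0.4,1,0,-0.125, 0.6,0.4,1,0,-0.125, 0.6,0.4,1,0,-0.125, 0.6,0.4,1,0,-0.125, 0.6,0.4,1,0,-0.125, 0.6,0.4,1,0,-0.125, 0.6,0.4,1,0,-0.125]' 
python3 -m pendant '[0.6,0.4,1,0,-0.125, 0.6,0.4,1,0,-0.125, 0.6,0.4,1,0,-0.125, 0.6,0.4,1,0,-0.125, 0.6,0.4,1,0,-0.125, 0.6,0.4,1,0,-0.125, 0.6,0.4,1,0,-0.125, 0.6,0.4,1,0,-0.125]' 
python3 -m pendant '[0.6,0.4,1,0,-0.125, 0.6,0.4,1,0,-0.125, 0.6,0.4,1,0,-0.125, 0.6,0.4,1,0,-0.125, 0.6,0.4,1,0,-0.125, 0.6,0.4,1,0,-0.125, 0.6,0,0,0,0, 0.6,0,0,0,0]' 
python3 -c "from h import *;say()"
```

```text
clock: 1.1
ee_pos: [0.31, -0.3824, 0.1977]
ee_rot: [-0.0, 0.991, 0.135, -0.0]
wrist_force: [0.3, -0.7, -0.5]
gripper_width: 0.406
finger_force: 0.0
clock: 2.1
ee_pos: [0.3898, -0.1826, 0.1978]
ee_rot: [-0.0, 0.997, 0.083, -0.0]
wrist_force: [0.5, -0.2, -0.5]
gripper_width: 0.398
finger_force: 0.0
clock: 3.1
ee_pos: [0.4494, -0.034, 0.1978]
ee_rot: [0.0, 0.999, 0.045, -0.001]
wrist_force: [0.7, -0.0, 0.5]
gripper_width: 0.4
finger_force: 0.0
t 3.1 tcp [ 0.4494 -0.034   0.1978] board [-114.    92.7] yaw 5.1 F [ 0.7 -0.   0.5] w 0.4
```

```bash
python3 -m pendant '[0.6,0,0,-1,0, 0.6,0,0,-1,0, 0.6,0,0,-1,0, 0.6,0,0,-1,0, 0.6,0,0,-1,0, 0.6,0,0,-1,0, 0.6,0,0,-0.7,0, 0.6,0,0,0,0]' 
python3 -m pendant '[0.6,0.3,0.027,0,0, 0.6,0.3,0.027,0,0, 0.6,0.3,0.027,0,0, 0.6,0.3,0.027,0,0, 0.6,0.3,0.027,0,0, 0.6,0.3,0.027,0,0, 0.6,0.3,0.027,0,0, 0.6,0.3,0.027,0,0]' 
python3 -c "from h import *;say();c=cam('top');save(c,'p1',6,(235,145,365,245))"
```

```text
clock: 4.1
ee_pos: [0.4479, -0.0343, 0.0294]
ee_rot: [-0.0, 0.999, 0.044, -0.002]
wrist_force: [-0.5, 0.2, -0.0]
gripper_width: 0.399
finger_force: 0.0
clock: 5.1
ee_pos: [0.5104, -0.0282, 0.0306]
ee_rot: [-0.0, 0.999, 0.044, -0.0]
wrist_force: [0.8, 0.7, 0.1]
gripper_width: 0.399
finger_force: 0.0
t 5.1 tcp [ 0.5104 -0.0282  0.0306] board [-52.7  93.1] yaw 5.1 F [0.8 0.7 0.1] w 0.4
```

View pics/p1.png

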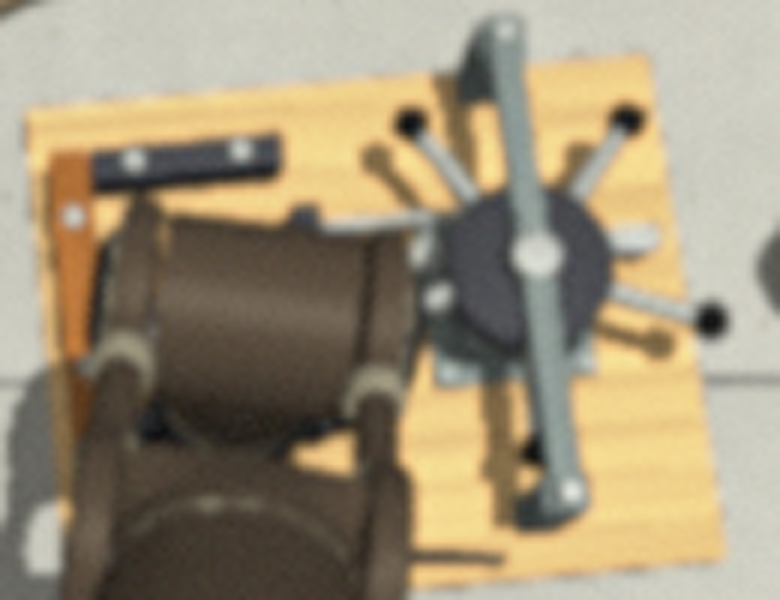

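The arm hides the blank in this view, and the capstan and hex key are unmoved. I'll keep pushing and watch the force.

```bash
python3 -m pendant '[0.6,0.12,0.011,0,0, 0.6,0.12,0.011,0,0, 0.6,0.12,0.011,0,0, 0.6,0.12,0.011,0,0, 0.6,0.12,0.011,0,0, 0.6,0.12,0.011,0,0, 0.6,0.12,0.011,0,0, 0.6,0.06,0.005,0,0]' 
python3 -c "
from h import *;say();c=cam('side');save(c,'p2',5,(180,130,310,230))
import numpy as np
for n,b,z in (('stop',(105,130),.052),('fl',(37,128),.048)):print(n,proj(c,[*tow(b),z]))"
```

```text
clock: 6.15
ee_pos: [0.5327, -0.0262, 0.0307]
ee_rot: [0.0, 0.999, 0.044, 0.0]
wrist_force: [0.1, -1.1, -0.2]
gripper_width: 0.399
finger_force: 0.0
t 6.15 tcp [ 0.5327 -0.0262  0.0307] board [-30.3  93. ] yaw 5.1 F [ 0.1 -1.1 -0.2] w 0.4
stop (np.float64(214.67880989132726), np.float64(193.21405356870412))
fl (np.float64(236.64481920056406), np.float64(193.2008636285385))
```

View pics/p2.png

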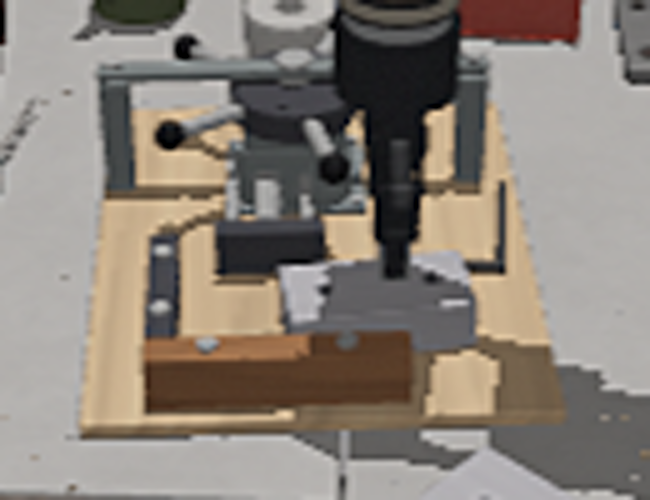

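The side view shows the blank still where it started, with its front left corner near px (237,193). The fingers seem to be over its top, so I'll check against the projected TCP.

```bash
python3 -c "
from h import *
import pickle
c=pickle.load(open('side0.pkl','rb'))
p=bot.get_state()['ee_pos']
g=lambda X:np.round((np.array(proj(c,X))-[180,130])*5)
for b in (93,93+24,93-24):
  for z in (.0307,.04,.05,.06): print(b,z,g([*tow((-30,b)),z]))
print([g([*tow(b),.048]) for b in [(27.7,133.9),(36.5,74.4),(-80.2,60.4),(-88.5,117.6)]])
print([g([*tow(b),.012]) for b in [(165,185),(-135,185)]], [g([*tow(b),.052]) for b in [(125,150),(-40,150)]])
"
```

```text
93 0.0307 [386. 301.]
93 0.04 [386. 289.]
93 0.05 [386. 277.]
93 0.06 [387. 264.]
117 0.0307 [389. 324.]
117 0.04 [389. 312.]
117 0.05 [389. 300.]
117 0.06 [389. 287.]
69 0.0307 [383. 279.]
69 0.04 [383. 267.]
69 0.05 [384. 255.]
69 0.06 [384. 242.]
[array([298., 321.]), array([282., 265.]), array([459., 247.]), array([482., 300.])]
[array([ 75., 427.]), array([566., 411.])] [array([140., 337.]), array([409., 329.])]
```

Run:
```python
from h import *
import pickle
c=pickle.load(open('side0.pkl','rb'))
print('start tcp px*1.5',np.array(proj(c,[.2297,-.5804,.197]))*1.5)
a=cam('side'); g=cv2.cvtColor(a['frame'],cv2.COLOR_RGB2GRAY); say()
print(g[165:205,232:280:1][:, ::2])
G=cv2.createCLAHE(4,(4,4)).apply(g)[150:210,215:285]
cv2.imwrite('pics/p3.png',cv2.resize(G,None,fx=10,fy=9,interpolation=cv2.INTER_NEAREST))
```

```text
start tcp px*1.5 [499.26526276 119.65502289]
t 6.25 tcp [ 0.5326 -0.0262  0.0307] board [-30.4  93. ] yaw 5.1 F [ 0.1 -0.4 -0.3] w 0.4
[[ 79  81  70  71  86  77  23  12   4  72 118  11  20  35  46  28  92 203
  198  92  69  69 126 185]
 [174 150  68  71  86  78  67  10  50  60  75  13  23  33  46  31  49 117
  111  91  83  81 150 188]
 [173 166  84  72  84  76  75  76  74 111 124  11  32  52  72  46  48 101
   92  95 101 100 156 190]
 [171 168  69  71  82  74  73  76  71 106 132   4  25  35  50  33  39  97
   83 157  89  89 151 173]
 [171 157  80  70 150  73  70  70  61 160 164  80  18  30  47  28 130 156
  184 191 192 191 185 170]
 [170 158  96  64 147  65  64  61 108 125 128 158  18  32  47  23 169 191
  183 186 188 187 186 173]
 [171 160  85  69 142 129  71 105 120 105  95 134  19  27  36  17 166 190
  179 185 186 185 185 173]
 [176 167  69  75 144 137  67  61  70  67  61 131  20  23  26  15 169 190
  179 184 185 184 186 173]
 [127 131  92  86 116  95 126 192 189 194 195 128  18  24  24  13 166 189
  179 184 186 184 186 174]
 [ 72  74  72  73  73  70 101 190 186 189 193 127  20  2
[... 2375 characters left out ...]
22 123 124 130  56  62  62  95  93  61  64  64  63  63  87 100  98
   98  98  97  96  96 103]
 [121 121 122 123 130  56  63  62  83  76  62  64  65  65  64  76 100 102
  100  97  87  84  96  97]
 [127 127 128 130 109  58  62  60  63  63  63  63  64  66  67  80  91  91
   90  89 162 189  85  97]
 [123 116 112 111  71  68  70  70  69  67  67  68  66  67  67  81  98  88
  193 193 192 185 190  86]
 [ 69  67  68  68  64  67  67  67  67  67  66  66  66  67  66  81 101  82
  189 189 188 179 187 191]
 [ 64  65  64  64  67  67  66  67  68  68  67  68  68  69  67  78 101 154
  183 185 187 179 182 191]
 [ 66  66  65  66  67  67  67  67  67  68  66  67  68  68  68  78 101 155
  181 184 186 179 181 188]]
```

View pics/p3.png

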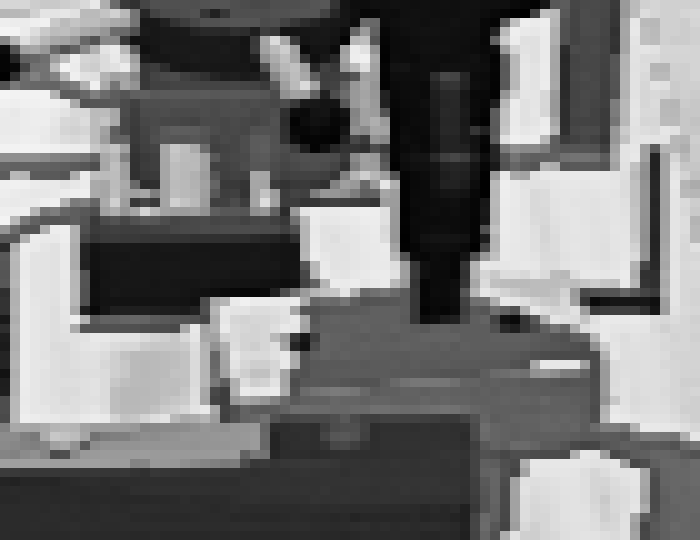

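The view shows the fingertip ending at px (258,185), on the blank's top face, and the blank has not moved. The real tips must sit higher than the TCP suggests with the fingers part closed. I'll back off, shut the fingers and measure the tip.

```bash
python3 -m pendant '[0.6,0,0,1,0, 0.6,-0.85,-0.077,0,0, 0.6,-0.85,-0.077,0,0, 0.6,-0.85,-0.077,0,0, 0.6,-0.85,-0.077,0,0, 1,0,0,0,0, 1,0,0,0,0, 1,0,0,0,0]'
python3 - <<'E'
from h import *
say(); c=cam('side'); p=bot.get_state()['ee_pos']
u,v=proj(c,p); print('tcp px',u,v)
g=cv2.cvtColor(c['frame'],cv2.COLOR_RGB2GRAY); u=int(round(u)); v=int(round(v)); print(g[v-25:v+6,u-10:u+11])
save(c,'p4',6,(u-60,v-70,u+60,v+25))
E
```

```text
clock: 7.25
ee_pos: [0.4488, -0.034, 0.056]
ee_rot: [0.0, 0.999, 0.044, 0.001]
wrist_force: [-0.2, 0.5, -0.6]
gripper_width: -0.003
finger_force: 0.0
t 7.25 tcp [ 0.4488 -0.034   0.056 ] board [-114.6   92.8] yaw 5.1 F [-0.2  0.5 -0.6] w -0.0
tcp px 283.71582469835766 183.13017587764034
[[ 72  67  80 160 185 184 152  54  11  19  30  27  21  33  48  52  52  34
   84 142 173]
 [ 71  66  79 160 184 181 196 160   3  21  29  29  22  22  40  48  48  30
   23  87 162]
 [ 71  66  78 160 186 180 191 159  36  18  22  25  25  30  52  63  63  47
   21  18 150]
 [ 70  66 103 168 186 181 172 118   7  18  21  22  25  27  44  52  52  41
   19   0 150]
 [ 69  63 104 168 185 181 187 146   0  15  20  22  23  23  40  46  47  34
   12  30 151]
 [ 71  63 100 166 185 180 187 160  64  11  18  23  20  30  43  47  43  25
    1 113 171]
 [ 71  63 127 175 185 182 187 163  80  11  17  21  23  21  26  25  22  10
   32 151 183]
 [ 70  60 126 174 185 187 194 167  80   8  19  20  21  21  20  20  17   3
  111 170 180]
 [ 82  69 151 184 187 151 100 116  81  20  15  23  23  25  21  19  10  32
  151 183 176]
 [100  92 1
[... 1247 characters left out ...]
4 197 168  63  59 158 187 179 179 174 173 174 173 174 174 173
  173 172 172]
 [ 88  91  89  99  91  76  67 160 187 180 178 177 176 175 174 174 173 173
  173 173 172]
 [ 26  33  40  38  38  40  28 152 188 180 178 180 173 169 174 174 174 175
  175 175 175]
 [ 76  73  71  72  73  60  38 148 185 180 179 180 169 167 175 175 175 175
  175 175 175]
 [181 199 195 195 198 194 183 182 184 181 178 178 179 177 174 173 173 174
  175 175 175]
 [177 197 194 197 201 199 192 188 190 188 183 180 177 175 173 172 173 174
  174 175 175]
 [168 200 159 104 111 111 109 107 106 101 154 182 180 164 162 175 174 174
  174 174 174]
 [127 182 159  87  95  97  95  94  91  85 155 185 183 170 166 175 176 176
  176 174 173]]
```

View pics/p4.png

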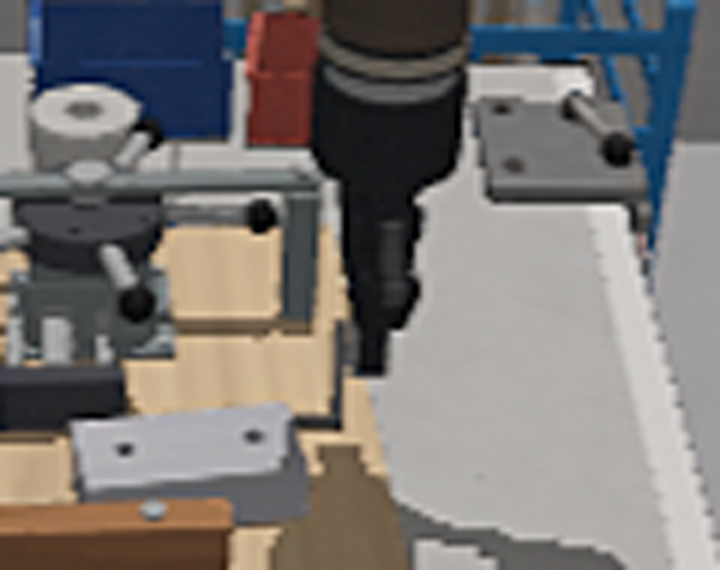

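The shut fingertip's bottom is at side px (282,175), 8 px above where the reported TCP projects (283.7,183). I'll feel for the board surface to settle the true tip height.

```bash
python3 -m pendant '[1,0,0,-0.4,0, 1,0,0,-0.4,0, 1,0,0,-0.4,0, 1,0,0,0,0, 1,0,0,-0.08,0, 1,0,0,-0.08,0, 1,0,0,-0.08,0, 1,0,0,0,0]'
python3 - <<'E'
from h import *
say(); c=cam('side'); p=bot.get_state()['ee_pos']
print('tcp px',proj(c,p)); import pickle; t=pickle.load(open('top0.pkl','rb')); print('start in top x1.5',np.array(proj(t,[.23,-.58,.2]))*1.5)
g=cv2.cvtColor(c['frame'],cv2.COLOR_RGB2GRAY); print(g[176:196,276:292])
E
```

```text
clock: 8.3
ee_pos: [0.4474, -0.0339, 0.0197]
ee_rot: [-0.0, 0.999, 0.044, -0.0]
wrist_force: [-0.5, 0.3, 0.1]
gripper_width: 0.003
finger_force: 0.0
t 8.3 tcp [ 0.4474 -0.0339  0.0197] board [-116.   93.] yaw 5.1 F [-0.5  0.3  0.1] w 0.0
tcp px (np.float64(283.3459254551983), np.float64(192.07235212783135))
start in top x1.5 [720.60135455 469.56713295]
[[186 188 176 125  66  72  46  10  21  23  26  25  19  13   0 110]
 [187 189 177 127  67  70  59  38  19  22  23  14  20  39  77 156]
 [186 190 181 130  67  77  90  69  17  23  20  23 114 174 185 180]
 [186 193 160  79  69  80  83  56  15  24  21  21 110 169 181 176]
 [190 198 159  63  72  73  74  55  16  21  19  31 133 175 177 174]
 [174 197 168  67  74  71  73  57  16  22  18  33 133 175 177 174]
 [ 90  99  92  79  78  82  75  39  19  23  15  47 136 174 176 174]
 [ 40  39  39  42  38  65  70  33  12  15   9  41 132 173 177 175]
 [ 71  74  75  64  50 114 109  27  19  20  13  57 152 181 177 175]
 [197 200 206 205 196 198 191 162 143 159 161 169 180 177 175 174]
 [197 163 113 114 110 108 107  97 158 190 183 179 176 174 173 174]
 [157  93  92  96  97  95  93  88 160 190 184 165 163 175 175 175]
 [192 150  90  98  99  98  97  93  96 159 187 171 168 175 176 176]
 [197 194 157  96 100 100  98  96  87 157 188 175 170 175 176 177]
 [193 203 164  96 101 100  98  97  91 163 196 177 171 178 176 176]
 [112 114 106  99 102 101  99  98  95 102 109  99 155 183 178 176]
 [ 97  98  98 101 102 100  98  98  97  94  93  88 118 166 180 178]
 [101 102 100 101 102 101 100  99  99  96  96  93 119 167 181 177]
 [ 93 101 101 102 102 101 100  98  99  98  97  94 111 167 186 180]
 [102 103 100 101 102 102 100  98  97  98  98  96  96  99 163 190]]
```

```bash
python3 -m pendant '[1,0,0,-0.08,0, 1,0,0,-0.08,0, 1,0,0,-0.08,0, 1,0,0,-0.04,0, 1,0,0,-0.04,0, 1,0,0,-0.04,0, 1,0,0,-0.04,0, 1,0,0,0,0]'
```

```text
clock: 9.35
ee_pos: [0.4473, -0.0339, 0.0096]
ee_rot: [-0.0, 0.999, 0.044, -0.0]
wrist_force: [-0.3, 0.1, -0.0]
gripper_width: -0.002
finger_force: 0.0
```

```bash
python3 -m pendant '[1,0,0,-0.08,0, 1,0,0,-0.08,0, 1,0,0,-0.08,0, 1,0,0,-0.08,0, 1,0,0,-0.08,0, 1,0,0,-0.08,0, 1,0,0,-0.08,0, 1,0,0,0,0]'
python3 - <<'E'
from h import *
say(); c=cam('side'); p=bot.get_state()['ee_pos']
print('tcp px',proj(c,p))
g=cv2.cvtColor(c['frame'],cv2.COLOR_RGB2GRAY); print(g[182:200,278:292])
E
```

```text
clock: 10.35
ee_pos: [0.4472, -0.0339, -0.0045]
ee_rot: [-0.0, 0.999, 0.044, -0.0]
wrist_force: [0.7, -0.5, 0.4]
gripper_width: 0.002
finger_force: 0.0
t 10.35 tcp [ 0.4472 -0.0339 -0.0045] board [-116.1   93. ] yaw 5.1 F [ 0.7 -0.5  0.4] w 0.0
tcp px (np.float64(282.91513382448494), np.float64(197.83495335122313))
[[ 93  79  84  71  38  19  24  22  23  22  17   9  31 150]
 [ 40  45  41  56  50  14  22  23  23  16   6   0 106 170]
 [ 77  67  49  71  77  42  20  24  17  53 128 176 186 181]
 [169 210 175 109  69  28  18  23  15  48 157 186 180 176]
 [ 98 116 100  88  70  27  22  21  12  58 156 182 175 175]
 [154  94  81  79  72  27  21  22  12  84 163 182 176 175]
 [160  95  86  83  72  28  19  21  11  85 162 181 177 176]
 [164  97  88  85  66  12  17  15  17  84 160 180 176 176]
 [106 100 100  95  72  38  29  29  35 113 170 182 176 175]
 [ 98 102 103 102  97  95  97  97  95  92 160 185 178 176]
 [101 102 102 102 100 100 101  99  98  92 120 166 181 179]
 [100 102 102 101 100  98  99  98  96  94 121 169 182 179]
 [101 102 102 102  99  99  98  99  97  95  96 162 192 187]
 [101 101 103 102 100  98  98  98  97  98  93 102 106 102]
 [101 102 103 102 100  99  97  98  96  98  97  94  91  90]
 [101 100 102 102 100  98  98  98  96  98  98  97  95  96]
 [101 100 102 101 102 100  97  98  97  97  98  99  97  97]
 [101 101 101 101 101 100  97  97  97  97  98 102 102  97]]
```

```bash
python3 -m pendant '[1,0,0,-0.08,0, 1,0,0,-0.08,0, 1,0,0,-0.08,0, 1,0,0,-0.04,0, 1,0,0,-0.04,0, 1,0,0,-0.04,0, 1,0,0,-0.04,0, 1,0,0,0,0]'
```

```text
clock: 11.4
ee_pos: [0.4474, -0.0339, -0.0144]
ee_rot: [-0.0, 0.999, 0.044, -0.0]
wrist_force: [0.1, -0.1, -1.4]
gripper_width: 0.003
finger_force: 0.0
```

```bash
python3 -m pendant '[1,0,0,-0.04,0, 1,0,0,-0.04,0, 1,0,0,-0.04,0, 1,0,0,0,0, 1,0,0,0,0, 1,0,0,0,0, 1,0,0,0,0, 1,0,0,0,0]'
python3 -m pendant '[1,0,0,-0.04,0, 1,0,0,-0.04,0, 1,0,0,-0.04,0, 1,0,0,0,0, 1,0,0,0,0, 1,0,0,0,0, 1,0,0,0,0, 1,0,0,0,0]'
```

```text
clock: 12.4
ee_pos: [0.4475, -0.0339, -0.0173]
ee_rot: [0.0, 0.999, 0.044, 0.0]
wrist_force: [-0.4, -0.1, -0.1]
gripper_width: 0.004
finger_force: 0.0
clock: 13.4
ee_pos: [0.4474, -0.0339, -0.0203]
ee_rot: [-0.0, 0.999, 0.044, 0.0]
wrist_force: [0.1, 0.2, -0.5]
gripper_width: 0.002
finger_force: 0.0
```

No contact even at TCP z = -0.020, and the image agrees that the true tip is about 33 mm above the reported TCP. I'll work with that offset and redo the push with the tips really at about 0.03.

```bash
python3 -m pendant '[0.6,0,0,0.4,0, 0.6,0,0,0,0, 0.6,0.3,0.027,0,0, 0.6,0.3,0.027,0,0, 0.6,0.3,0.027,0,0, 0.6,0.3,0.027,0,0, 0.6,0.3,0.027,0,0, 0.6,0.3,0.027,0,0]'
python3 -m pendant '[0.6,0.24,0.022,0,0, 0.6,0.24,0.022,0,0, 0.6,0.24,0.022,0,0, 0.6,0.24,0.022,0,0, 0.6,0.2,0.018,0,0, 0.6,0,0,0,0, 0.6,0,0,0,0, 0.6,0,0,0,0]'
python3 - <<'E'
from h import *
say(); c=cam('side'); save(c,'p5',6,(190,130,310,220)); print('stop top',[(np.array(proj(c,[*tow(b),.052]))-[190,130])*6 for b in[(105,150),(105,40)]])
E
```

```text
clock: 14.4
ee_pos: [0.4878, -0.0289, -0.0115]
ee_rot: [-0.001, 0.999, 0.045, -0.005]
wrist_force: [-7.4, 1.5, 7.2]
gripper_width: 0.4
finger_force: 3.8
clock: 15.4
ee_pos: [0.5205, -0.0271, -0.0109]
ee_rot: [-0.0, 0.999, 0.044, -0.001]
wrist_force: [-3.1, 0.5, -2.3]
gripper_width: 0.401
finger_force: 1.3
t 15.4 tcp [ 0.5205 -0.0271 -0.0109] board [-42.6  93.3] yaw 5.1 F [-3.1  0.5 -2.3] w 0.4
stop top [array([147.14706405, 403.51125127]), array([151.92663486, 278.43573261])]
```

View pics/p5.png

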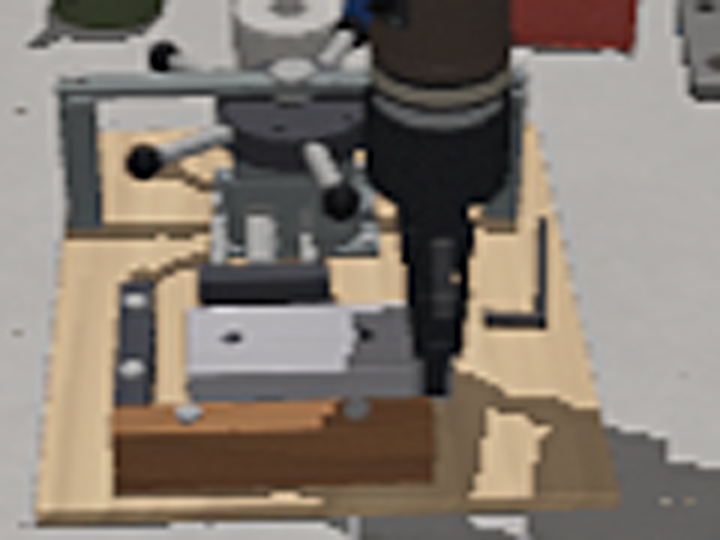

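The blank is now square and moving. Its front edge is at crop x≈188 and the stop's face at ≈154, so the gap is about 16 mm. I'll continue gently.

```bash
python3 -m pendant '[0.6,0.16,0.014,0,0, 0.6,0.16,0.014,0,0, 0.6,0.16,0.014,0,0, 0.6,0.04,0.004,0,0, 0.6,0.04,0.004,0,0, 0.6,0.04,0.004,0,0, 0.6,0.04,0.004,0,0, 0.6,0,0,0,0]'
python3 -m pendant '[0.6,0.03,0.003,0,0, 0.6,0.03,0.003,0,0, 0.6,0.03,0.003,0,0, 0.6,0,0,0,0, 0.6,0,0,0,0, 0.6,0,0,0,0, 0.6,0,0,0,0, 0.6,0,0,0,0]'
```

```text
clock: 16.45
ee_pos: [0.5369, -0.0258, -0.0101]
ee_rot: [0.0, 0.999, 0.044, -0.001]
wrist_force: [-4.3, -1.3, 2.5]
gripper_width: 0.401
finger_force: 2.6
clock: 17.45
ee_pos: [0.5379, -0.0257, -0.0101]
ee_rot: [-0.0, 0.999, 0.045, -0.002]
wrist_force: [-7.4, -1.7, 5.0]
gripper_width: 0.398
finger_force: 4.0
```

```bash
python3 -m pendant '[0.6,0.04,0.004,0,0, 0.6,0.04,0.004,0,0, 0.6,0.04,0.004,0,0, 0.6,0.04,0.004,0,0, 0.6,0.04,0.004,0,0, 0.6,0,0,0,0, 0.6,0,0,0,0, 0.6,0,0,0,0]'
python3 - <<'E'
from h import *
say(); c=cam('side'); g=cv2.cvtColor(c['frame'],cv2.COLOR_RGB2GRAY); print(g[178:198:2,206:228])
E
```

```text
clock: 18.45
ee_pos: [0.5373, -0.0256, -0.0105]
ee_rot: [-0.0, 0.999, 0.045, -0.008]
wrist_force: [-18.4, -3.0, 15.3]
gripper_width: 0.4
finger_force: 9.1
t 18.45 tcp [ 0.5373 -0.0256 -0.0105] board [-25.7  93.2] yaw 5.1 F [-18.4  -3.   15.3] w 0.4
[[179 182 189 155  69  54  57  61  64  89 165 188 182 183 182 188 154  48
   28  36  38  36]
 [180 183 190 151 102 163 180 160 106  84 159 185 183 183 181 185 157  70
    7  13  13  14]
 [182 185 194 156  55  65  70  70  62 112 168 181 177 176 176 177 176 179
  182 182 182 181]
 [183 187 176 124  62  70  71  71  67 115 167 181 178 179 180 183 186 187
  184 181 179 178]
 [184 188 180 128  61  71  72  70  58 166 192 177 177 178 182 139  52  50
  121 171 179 176]
 [184 190 167 100  63  69  71  68  56 169 193 177 176 177 178 178 180 178
  178 178 177 176]
 [185 193 170  96  91 160 171 118  42 147 183 177 176 176 175 176 176 177
  177 177 177 177]
 [186 194 160  76 105 134 124  88  54 124 153 144 140 139 137 134 131 127
  123 116 111 109]
 [186 195 164  77  63  69  73  71  55  80 102 100 100 100 100  99 100  99
   99  99  99  99]
 [186 195 159  60  67  69  70  72  50  76 100  95  95  92  91  91  92  94
   95  95  96  95]]
```

The blank's front end sits directly against the stop (boundary near px 215), and the force rose to 18 N, so it is home. Next I back off and go to the capstan's right side.

```bash
python3 -m pendant '[0.6,-0.5,-0.05,0,0, 0.6,-0.5,-0.05,0,0, 0.6,0,0,1,0, 0.6,0,0,1,0, 0.6,0,0,1,0, 1,0,0,1,0, 1,0,0,0.9,0, 1,0.2,-1,0,0]'
python3 -m pendant '[1,0.2,-1,0,0, 1,0.2,-1,0,0, 1,0.2,-1,0,0, 1,0.2,-1,0,0, 1,0.2,-1,0,0, 1,0.2,-1,0,0, 1,0.2,-1,0,0, 1,0.1,-1,0,0]'
python3 - <<'E'
from h import *
say(); print('target',tow([-23,-141]))
E
```

```text
clock: 19.5
ee_pos: [0.5277, -0.0521, 0.1151]
ee_rot: [0.001, 0.999, 0.046, 0.004]
wrist_force: [0.2, -1.1, -1.3]
gripper_width: 0.003
finger_force: 0.0
clock: 20.5
ee_pos: [0.5628, -0.2541, 0.1123]
ee_rot: [0.0, 0.999, 0.044, 0.0]
wrist_force: [0.4, -0.0, 0.0]
gripper_width: 0.001
finger_force: 0.0
t 20.5 tcp [ 0.5628 -0.2541  0.1123] board [ -20.9 -136.6] yaw 5.1 F [ 0.4 -0.   0. ] w 0.0
target [ 0.56101005 -0.25864181]
```

```bash
cat >> h.py <<'E'
HUB=np.array([23.9,-81.4])
def arc(a0,a1,n,R=76,R0=None):
    s=bot.get_state()['ee_pos']; p=tow(HUB+(R0 or R)*np.array([np.cos(np.radians(a0)),np.sin(np.radians(a0))]))
    print('to start (units)',((p-s[:2])/.025).round(2))
    for a in np.linspace(a0,a1,n+1)[1:]:
        q=tow(HUB+R*np.array([np.cos(np.radians(a)),np.sin(np.radians(a))])); print(a.round(0),((q-p)/.025).round(2)); p=q
def fa():
    p=tob(bot.get_state()['ee_pos'])-HUB; print('finger R',np.hypot(*p).round(1),'ang',np.degrees(np.arctan2(p[1],p[0])).round(1))
E
python3 -m pendant '[1,-0.24,-0.07,0,0, 1,0,0,-1,0, 1,0,0,-1,0, 1,0,0,-0.9,0, 1,0,0,-0.27,0, 1,0,0,0,0, 1,0,0,0,0, 1,0,0,0,0]'
python3 -c "
from h import *
say();fa();arc(-132,-42,15)
c=cam('side');save(c,'p6',6,(190,100,310,190))"
```

```text
clock: 21.5
ee_pos: [0.5571, -0.2547, 0.0341]
ee_rot: [0.001, 0.999, 0.044, 0.001]
wrist_force: [-0.0, 0.2, -0.4]
gripper_width: -0.001
finger_force: 0.0
t 21.5 tcp [ 0.5571 -0.2547  0.0341] board [ -26.6 -136.7] yaw 5.1 F [-0.   0.2 -0.4] w -0.0
finger R 74.9 ang -132.4
to start (units) [-0.01 -0.05]
-126.0 [ 0.26 -0.18]
-120.0 [ 0.28 -0.15]
-114.0 [ 0.3  -0.12]
-108.0 [ 0.31 -0.09]
-102.0 [ 0.31 -0.05]
-96.0 [ 0.32 -0.02]
-90.0 [0.32 0.01]
-84.0 [0.31 0.05]
-78.0 [0.31 0.08]
-72.0 [0.3  0.11]
-66.0 [0.29 0.14]
-60.0 [0.27 0.17]
-54.0 [0.25 0.2 ]
-48.0 [0.23 0.22]
-42.0 [0.2  0.24]
```

View pics/p6.png

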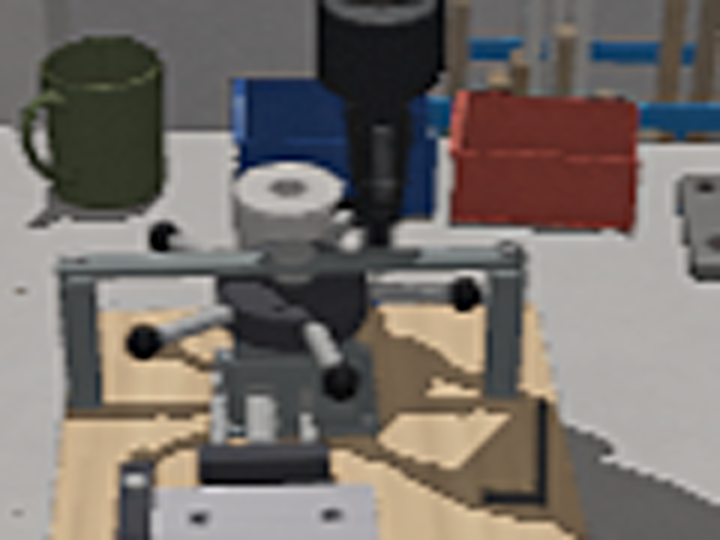

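The fingers are beside the near-right spoke behind the bridge at about (375,240), and the blank stays home. I start winding.

```bash
python3 -m pendant '[1,0.26,-0.18,0,0, 1,0.28,-0.15,0,0, 1,0.3,-0.12,0,0, 1,0.31,-0.09,0,0, 1,0.31,-0.05,0,0, 1,0.32,-0.02,0,0, 1,0.32,0.01,0,0, 1,0,0,0,0]'
python3 -c "
from h import *
say();fa()
c=cam('top');hsv=cv2.cvtColor(c['frame'],cv2.COLOR_RGB2HSV);m=cv2.inRange(hsv,(0,0,0),(180,255,35))
n,_,s,ce=cv2.connectedComponentsWithStats(m)
for i in range(1,n):
    if 6<s[i,4]<60:
        p=tob(ray(c,*ce[i],.085))-HUB
        if 90<np.hypot(*p)<112: print('ball',np.hypot(*p).round(),np.degrees(np.arctan2(p[1],p[0])).round(1),s[i,4])"
```

```text
clock: 22.55
ee_pos: [0.6097, -0.2698, 0.0327]
ee_rot: [0.001, 0.999, 0.045, 0.001]
wrist_force: [-2.6, 0.5, -1.6]
gripper_width: 0.001
finger_force: 0.8
t 22.55 tcp [ 0.6097 -0.2698  0.0327] board [  24.4 -156.5] yaw 5.1 F [-2.6  0.5 -1.6] w 0.0
finger R 75.1 ang -89.6
ball 100.0 137.3 10
```

```bash
python3 -m pendant '[1,0.31,0.05,0,0, 1,0.31,0.08,0,0, 1,0.3,0.11,0,0, 1,0.29,0.14,0,0, 1,0.27,0.17,0,0, 1,0.25,0.2,0,0, 1,0.23,0.22,0,0, 1,0.2,0.24,0,0]'
python3 -c "
from h import *
say();fa()"
python3 -m pendant '[1,-0.12,-0.15,0,0, 1,0,0,0.9,0, 1,0,0,0.9,0, 1,-0.92,-0.2,0,0, 1,-0.92,-0.2,0,0, 1,-0.92,-0.2,0,0, 1,-0.93,-0.14,0,0, 1,0,0,0,0]'
python3 -c "
from h import *
say();fa();arc(-122,-42,14)"
```

```text
clock: 23.6
ee_pos: [0.663, -0.2405, 0.0333]
ee_rot: [0.001, 0.999, 0.045, 0.0]
wrist_force: [-4.5, -2.4, 0.3]
gripper_width: 0.002
finger_force: 2.0
t 23.6 tcp [ 0.663  -0.2405  0.0333] board [  80.2 -132.1] yaw 5.1 F [-4.5 -2.4  0.3] w 0.0
finger R 75.8 ang -42.0
clock: 24.6
ee_pos: [0.5676, -0.2622, 0.0803]
ee_rot: [0.001, 0.999, 0.044, 0.001]
wrist_force: [0.1, 0.4, 0.4]
gripper_width: -0.001
finger_force: 0.0
t 24.6 tcp [ 0.5676 -0.2622  0.0803] board [ -16.7 -145.1] yaw 5.0 F [0.1 0.4 0.4] w -0.0
finger R 75.6 ang -122.5
to start (units) [ 0.02 -0.03]
-116.0 [ 0.28 -0.12]
-111.0 [ 0.29 -0.1 ]
-105.0 [ 0.3  -0.07]
-99.0 [ 0.3  -0.04]
-93.0 [ 0.3  -0.01]
-88.0 [0.3  0.02]
-82.0 [0.3  0.05]
-76.0 [0.29 0.08]
-71.0 [0.28 0.11]
-65.0 [0.27 0.14]
-59.0 [0.25 0.17]
-53.0 [0.24 0.19]
-48.0 [0.22 0.21]
-42.0 [0.19 0.23]
```

```bash
python3 -m pendant '[1,0,0,-0.95,0, 1,0,0,-0.93,0, 1,0.28,-0.12,0,0, 1,0.29,-0.1,0,0, 1,0.3,-0.07,0,0, 1,0.3,-0.04,0,0, 1,0.3,-0.01,0,0, 1,0.3,0.02,0,0]'
python3 -m pendant '[1,0.3,0.05,0,0, 1,0.29,0.08,0,0, 1,0.28,0.11,0,0, 1,0.27,0.14,0,0, 1,0.25,0.17,0,0, 1,0.24,0.19,0,0, 1,0.22,0.21,0,0, 1,0.19,0.23,0,0]'
python3 -c "
from h import *
say();fa()"
python3 -m pendant '[1,-0.12,-0.15,0,0, 1,0,0,0.9,0, 1,0,0,0.9,0, 1,-0.92,-0.2,0,0, 1,-0.92,-0.2,0,0, 1,-0.92,-0.2,0,0, 1,-0.93,-0.14,0,0, 1,0,0,0,0]'
python3 -c "
from h import *
say();fa()
c=cam('top');cv2.imwrite('pics/t2.png',c['frame'][:,:,::-1])
hsv=cv2.cvtColor(c['frame'],cv2.COLOR_RGB2HSV)
m=cv2.inRange(hsv,(0,0,130),(180,45,255)); m[:, :250]=0;m[:,290:]=0;m[:170]=0;m[235:]=0
for k in cv2.findContours(m,0,2)[0]:
    if cv2.contourArea(k)>60:
        P=np.array([tob(ray(c,u,v,.048)) for u,v in k[:,0]],np.float32); print('blank',cv2.minAreaRect(P),P.min(0),P.max(0))
"
```

```text
clock: 25.6
ee_pos: [0.6113, -0.2692, 0.0308]
ee_rot: [-0.0, 0.999, 0.044, -0.001]
wrist_force: [-5.2, 1.6, 1.4]
gripper_width: 0.001
finger_force: 2.4
clock: 26.6
ee_pos: [0.6622, -0.2413, 0.0305]
ee_rot: [0.001, 0.999, 0.045, -0.001]
wrist_force: [-5.9, -1.7, 0.4]
gripper_width: 0.001
finger_force: 2.3
t 26.6 tcp [ 0.6622 -0.2413  0.0305] board [  79.4 -132.9] yaw 5.1 F [-5.9 -1.7  0.4] w 0.0
finger R 75.7 ang -42.9
clock: 27.6
ee_pos: [0.5677, -0.2629, 0.0783]
ee_rot: [0.001, 0.999, 0.044, 0.001]
wrist_force: [0.3, 0.5, 0.3]
gripper_width: 0.001
finger_force: 0.0
t 27.6 tcp [ 0.5677 -0.2629  0.0783] board [ -16.8 -145.8] yaw 5.0 F [0.3 0.5 0.3] w 0.0
finger R 76.2 ang -122.2
blank ((52.25978088378906, 100.96375274658203), (139.0374298095703, 63.79750442504883), 0.16208747029304504) [-17.229763  69.04156 ] [121.69464 132.98958]
```

```bash
python3 -m pendant '[1,0,0,-0.95,0, 1,0,0,-0.85,0, 1,0.28,-0.12,0,0, 1,0.29,-0.1,0,0, 1,0.3,-0.07,0,0, 1,0.3,-0.04,0,0, 1,0.3,-0.01,0,0, 1,0.3,0.02,0,0]'
python3 -m pendant '[1,0.3,0.05,0,0, 1,0.29,0.08,0,0, 1,0.28,0.11,0,0, 1,0.27,0.14,0,0, 1,0.25,0.17,0,0, 1,0.24,0.19,0,0, 1,0.22,0.21,0,0, 1,0.19,0.23,0,0]'
python3 -c "
from h import *
say();fa()"
python3 -m pendant '[1,-0.12,-0.15,0,0, 1,0,0,0.9,0, 1,0,0,0.9,0, 1,-0.92,-0.2,0,0, 1,-0.92,-0.2,0,0, 1,-0.92,-0.2,0,0, 1,-0.93,-0.14,0,0, 1,0,0,0,0]'
python3 -c "
from h import *
say();fa()
c=cam('top');save(c,'p7',6,(235,145,365,245))
hsv=cv2.cvtColor(c['frame'],cv2.COLOR_RGB2HSV)
m=cv2.inRange(hsv,(0,0,150),(180,45,255)); m[:, :250]=0;m[:,290:]=0;m[:180]=0;m[235:]=0
for k in cv2.findContours(m,0,2)[0]:
    if cv2.contourArea(k)>60:
        P=np.array([tob(ray(c,u,v,.048)) for u,v in k[:,0]],np.float32); print('blank',cv2.minAreaRect(P),P.min(0),P.max(0))
arc(-122,-66,16)
"
```

```text
clock: 28.65
ee_pos: [0.6101, -0.2692, 0.0307]
ee_rot: [-0.001, 0.999, 0.045, -0.002]
wrist_force: [-6.2, 1.9, 1.6]
gripper_width: -0.001
finger_force: 2.4
clock: 29.65
ee_pos: [0.6615, -0.242, 0.031]
ee_rot: [0.001, 0.999, 0.045, -0.002]
wrist_force: [-4.1, -2.8, 1.1]
gripper_width: -0.003
finger_force: 2.3
t 29.65 tcp [ 0.6615 -0.242   0.031 ] board [  78.6 -133.5] yaw 5.1 F [-4.1 -2.8  1.1] w -0.0
finger R 75.5 ang -43.6
clock: 30.65
ee_pos: [0.5675, -0.2636, 0.0783]
ee_rot: [0.001, 0.999, 0.044, 0.001]
wrist_force: [-0.2, 0.7, 0.0]
gripper_width: 0.002
finger_force: 0.0
t 30.65 tcp [ 0.5675 -0.2636  0.0783] board [ -16.9 -146.6] yaw 5.0 F [-0.2  0.7  0. ] w 0.0
finger R 76.9 ang -122.1
blank ((35.304439544677734, 115.67567443847656), (104.87667083740234, 61.47882843017578), 0.2542524039745331) [-17.185007  84.80586 ] [ 87.61749 146.37154]
to start (units) [-0.03  0.03]
-118.0 [ 0.17 -0.08]
-115.0 [ 0.17 -0.07]
-112.0 [ 0.18 -0.06]
-108.0 [ 0.18 -0.05]
-104.0 [ 0.18 -0.04]
-101.0 [ 0.18 -0.02]
-98.0 [ 0.19 -0.01]
-94.0 [ 0.19 -0.  ]
-90.0 [0.19 0.01]
-87.0 [0.18 0.02]
-84.0 [0.18 0.03]
-80.0 [0.18 0.04]
-76.0 [0.18 0.05]
-73.0 [0.17 0.06]
-70.0 [0.17 0.08]
-66.0 [0.16 0.09]
```

View pics/p7.png

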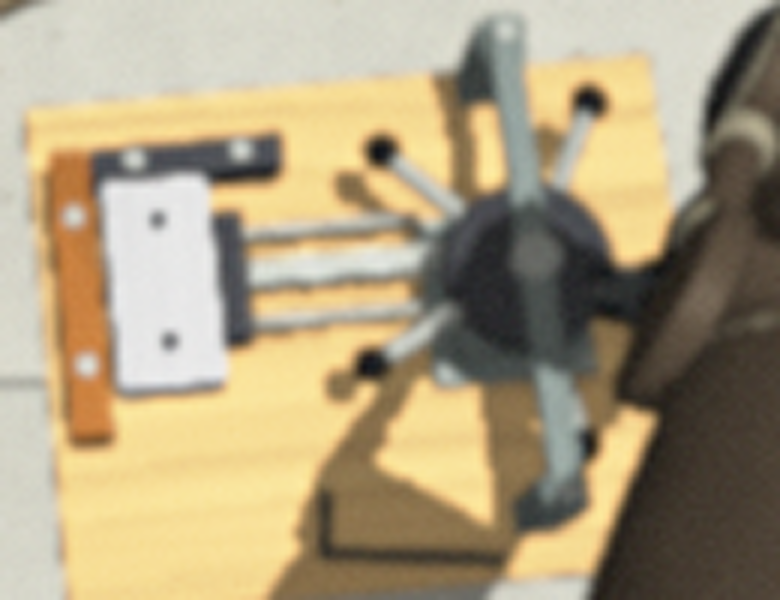

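The top view shows the blank square and against the stop at (155,180), with the jaw on it at (230,280). A small gap to the fence remains at crop x≈103. Last stroke: slow, with force checks.

```bash
python3 -m pendant '[1,0,0,-0.95,0, 1,0,0,-0.85,0, 1,0.17,-0.08,0,0, 1,0.17,-0.07,0,0, 1,0.18,-0.06,0,0, 1,0.18,-0.05,0,0, 1,0.18,-0.04,0,0, 1,0.18,-0.02,0,0]'
python3 -m pendant '[1,0.1,-0.01,0,0, 1,0.1,-0.01,0,0, 1,0.1,0,0,0, 1,0,0,0,0, 1,0,0,0,0, 1,0,0,0,0, 1,0,0,0,0, 1,0,0,0,0]'
python3 -c "
from h import *
say();fa()"
```

```text
clock: 31.7
ee_pos: [0.5934, -0.2704, 0.0308]
ee_rot: [-0.001, 0.999, 0.044, -0.001]
wrist_force: [-4.3, 2.7, 2.1]
gripper_width: -0.004
finger_force: 2.1
clock: 32.7
ee_pos: [0.6013, -0.2712, 0.0307]
ee_rot: [-0.0, 0.999, 0.044, -0.0]
wrist_force: [-3.3, 1.9, -0.5]
gripper_width: 0.002
finger_force: 1.5
t 32.7 tcp [ 0.6013 -0.2712  0.0307] board [  16.  -157.2] yaw 5.1 F [-3.3  1.9 -0.5] w 0.0
finger R 76.2 ang -96.0
```

```bash
python3 -m pendant '[1,0.1,0,0,0, 1,0.1,0,0,0, 1,0.05,0,0,0, 1,0,0,0,0, 1,0,0,0,0, 1,0,0,0,0, 1,0,0,0,0, 1,0,0,0,0]'
python3 -m pendant '[1,0.08,0,0,0, 1,0.04,0,0,0, 1,0,0,0,0, 1,0,0,0,0, 1,0,0,0,0, 1,0,0,0,0, 1,0,0,0,0, 1,0,0,0,0]'
python3 -c "
from h import *
say();fa()"
```

```text
clock: 33.7
ee_pos: [0.6074, -0.2712, 0.0308]
ee_rot: [-0.0, 0.999, 0.044, -0.0]
wrist_force: [-4.0, 0.8, -0.2]
gripper_width: -0.002
finger_force: 1.9
clock: 34.7
ee_pos: [0.6107, -0.2714, 0.0309]
ee_rot: [0.0, 0.999, 0.044, 0.0]
wrist_force: [-4.7, 1.1, 0.8]
gripper_width: 0.001
finger_force: 1.9
t 34.7 tcp [ 0.6107 -0.2714  0.0309] board [  25.4 -158.1] yaw 5.1 F [-4.7  1.1  0.8] w 0.0
finger R 76.8 ang -88.9
```

```bash
python3 -m pendant '[1,0.08,0.01,0,0, 1,0.04,0,0,0, 1,0,0,0,0, 1,0,0,0,0, 1,0,0,0,0, 1,0,0,0,0, 1,0,0,0,0, 1,0,0,0,0]'
python3 -m pendant '[1,0.08,0.01,0,0, 1,0.04,0.01,0,0, 1,0,0,0,0, 1,0,0,0,0, 1,0,0,0,0, 1,0,0,0,0, 1,0,0,0,0, 1,0,0,0,0]'
python3 -c "
from h import *
say();fa()
c=cam('top')
hsv=cv2.cvtColor(c['frame'],cv2.COLOR_RGB2HSV)
m=cv2.inRange(hsv,(0,0,150),(180,45,255)); m[:, :250]=0;m[:,290:]=0;m[:180]=0;m[235:]=0
for k in cv2.findContours(m,0,2)[0]:
    if cv2.contourArea(k)>60:
        P=np.array([tob(ray(c,u,v,.048)) for u,v in k[:,0]],np.float32); print('blank',cv2.minAreaRect(P),P.min(0),P.max(0))
"
```

```text
clock: 35.7
ee_pos: [0.6138, -0.2711, 0.031]
ee_rot: [0.0, 0.999, 0.044, 0.0]
wrist_force: [-4.1, 1.6, -0.3]
gripper_width: 0.003
finger_force: 1.7
clock: 36.7
ee_pos: [0.6156, -0.2707, 0.0309]
ee_rot: [-0.0, 0.999, 0.044, -0.001]
wrist_force: [-6.3, 2.0, 1.6]
gripper_width: -0.0
finger_force: 2.8
t 36.7 tcp [ 0.6156 -0.2707  0.0309] board [  30.3 -157.9] yaw 5.1 F [-6.3  2.   1.6] w -0.0
finger R 76.7 ang -85.2
blank ((35.11070251464844, 119.12722778320312), (62.255855560302734, 104.81069946289062), 89.17024993896484) [-17.185007  87.36303 ] [ 87.93074 149.89442]
```

```bash
python3 -m pendant '[1,0.08,0.01,0,0, 1,0,0,0,0, 1,0,0,0,0, 1,0,0,0,0, 1,0,0,0,0, 1,0,0,0,0, 1,0,0,0,0, 1,0,0,0,0]'
python3 -c "
from h import *
say();fa()"
```

```text
clock: 37.75
ee_pos: [0.6161, -0.2704, 0.0308]
ee_rot: [-0.0, 0.999, 0.045, -0.003]
wrist_force: [-8.9, 0.8, 4.3]
gripper_width: 0.004
finger_force: 4.3
t 37.75 tcp [ 0.6161 -0.2704  0.0308] board [  30.8 -157.7] yaw 5.1 F [-8.9  0.8  4.3] w 0.0
finger R 76.6 ang -84.9
```

```bash
python3 -m pendant '[1,0.03,0,0,0, 1,0,0,0,0, 1,0,0,0,0, 1,0,0,0,0, 1,0,0,0,0, 1,0,0,0,0, 1,0,0,0,0, 1,0,0,0,0]'
python3 -c "
from h import *
say()"
```

```text
clock: 38.75
ee_pos: [0.6161, -0.2704, 0.0308]
ee_rot: [-0.001, 0.999, 0.045, -0.004]
wrist_force: [-11.0, 0.1, 4.8]
gripper_width: -0.001
finger_force: 5.0
t 38.75 tcp [ 0.6161 -0.2704  0.0308] board [  30.8 -157.6] yaw 5.1 F [-11.    0.1   4.8] w -0.0
```

```bash
python3 -m pendant '[1,-0.15,0,0,0, 1,-0.3,0,0,0, 1,-0.3,0,0,0, 1,0,0,0.5,0, 1,0,0,1,0, 1,0,0,1,0, 1,0,0,1,0, 1,0,0,0,0]'
python3 -m pendant '[1,-0.5,-1,0.5,0, 1,-0.5,-1,0,0, 1,-0.5,-1,0,0, 1,-0.5,-1,0,0, 1,0,-1,0,0, 1,0,0,0,0, 1,0,0,0,0, 1,0,0,0,0]'
python3 -c "
from h import *
say()
c=cam('top');save(c,'p8',6,(235,145,365,245))
hsv=cv2.cvtColor(c['frame'],cv2.COLOR_RGB2HSV)
m=cv2.inRange(hsv,(0,0,150),(180,45,255)); m[:, :250]=0;m[:,290:]=0;m[:180]=0;m[235:]=0
for k in cv2.findContours(m,0,2)[0]:
    if cv2.contourArea(k)>60:
        P=np.array([tob(ray(c,u,v,.048)) for u,v in k[:,0]],np.float32); print('blank',cv2.minAreaRect(P),P.min(0),P.max(0))
m=cv2.inRange(hsv,(0,0,0),(180,255,40))
n,_,s,ce=cv2.connectedComponentsWithStats(m)
for i in range(1,n):
    p=tob(ray(c,*ce[i],.085))-HUB
    if s[i,4]>5 and 90<np.hypot(*p)<112: print('ball',np.hypot(*p).round(),np.degrees(np.arctan2(p[1],p[0])).round(1),s[i,4])
d=c['frame'][195:205,248:275]; print(cv2.cvtColor(c['frame'],cv2.COLOR_RGB2GRAY)[174:180,250:275])
"
```

```text
clock: 39.75
ee_pos: [0.6039, -0.2718, 0.1226]
ee_rot: [0.002, 0.999, 0.044, 0.004]
wrist_force: [-0.7, 1.2, -0.5]
gripper_width: -0.0
finger_force: 0.0
clock: 40.75
ee_pos: [0.5508, -0.394, 0.1305]
ee_rot: [-0.0, 0.999, 0.045, -0.0]
wrist_force: [0.1, 0.4, 0.3]
gripper_width: 0.001
finger_force: 0.0
t 40.75 tcp [ 0.5508 -0.394   0.1305] board [ -45.3 -274.9] yaw 5.2 F [0.1 0.4 0.3] w 0.0
blank ((36.208030700683594, 119.40533447265625), (104.06361389160156, 61.13922882080078), 0.639690101146698) [-15.6886015  88.4622   ] [ 87.93074 150.2068 ]
ball 104.0 70.5 7
ball 98.0 -144.7 8
ball 101.0 141.1 9
[[ 92  92 103 109 114 117 118 124 125 126 130 138 151 170 180 187 187 160
   98  49  40  46  44  50  50]
 [118 144 163 173 181 182 182 184 182 185 188 193 201 210 221 223 220 192
  126  86  89 100 105 105 112]
 [149 187 205 212 214 217 221 218 218 218 221 222 223 224 225 227 226 203
  159 144 158 170 175 176 178]
 [164 209 221 221 221 222 223 226 222 225 226 224 225 224 224 223 224 214
  189 192 199 207 209 209 211]
 [167 211 224 220 219 220 222 223 224 224 224 224 225 224 222 222 223 219
  206 205 208 209 209 212 214]
 [173 211 220 219 220 219 222 222 220 213 215 220 224 224 224 223 222 220
  210 200 191 186 187 197 207]]
```

```bash
python3 -c "
from station import bot
print(bot.close_job())"
```

```text
the job is handed in; nothing more can be done
None
```

The blank is home against the end stop and the jaw holds it square against the fence. I stopped winding at about 11 N on the spoke and let go; the job was handed in at about 41 s with the robot touching nothing.

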